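# Clip the cheese spade onto the snap hook

### The arm

A 6-joint arm with a two-finger parallel gripper is mounted at the origin on a cart in front of the work surface, level with it; the furniture and walls round the work are solid. World frame = base frame: x ahead of the robot, y to its left, z up, the work surface at z = 0. Lengths are in m, angles in rad, forces in N, time in s.
With the tool pointing down it reaches from about 0.35 to 0.775 m from the base axis. Payload 7.3 kg.
Tool frame: the origin (TCP) lies at the very end of the fingers, on their centre line; the grasp point (between the pads) lies 19 mm behind it; z points along the fingers, y is the line along which they close (so a half turn about z gives the same grasp; the last joint's range is limited). The gripper opens to 92 mm and grips with 3 to 60 N. Pads are 19 mm wide; open, the fingers measure 130 mm over their backs; the gripper's body (75 mm by 190 mm) begins 47 mm behind the grasp point.
Start: joints at [-1.314, 0.342, 1.524, -0, 1.275, -0.146], TCP at [0.206, -0.483, 0.195] pointing down, gripper open.
Joint ranges: [-2.53, 2.53], [-0.77, 2.02], [0.04, 2.7], [-1, 4.14], [0.28, 2.66], [-3.11, 3.11]. Speed limits (rad/s): [2.57, 2.57, 3.14, 3.14, 3.14, 3.14].

### API

Orientations are given as [roll, pitch, yaw] about the fixed x, y, z axes, in that order (R = Rz(yaw) Ry(pitch) Rx(roll)).
In Python, from cell import robot, read_camera, get_calibration gives the robot as it stands. The module is installed in compiled form; this text tells all that it offers.
- The arm moves only by the tool send_rows, never from a script. Its argument "plan" is a list of rows, each a list of 2 entries, a list of its own where there are three numbers: the shift along the tool's x, y, z as a fraction of full scale, then the turn, a rotation vector about the tool's x, y, z as a fraction of full scale. A call has exactly 10 rows; each row shifts and turns the commanded pose from where the row before left it, along the tool's axes as they then stand; what a row does not reach is not made up. Full scale, the value 1, is 0.025 m for a shift and 90 degrees for a turn. A row lasts 1/8 s, in which the tool goes at most 62.5 mm and 10.7 degrees, less where a joint would pass 70% of its speed; a pose out of reach is approached as far as the arm can. A call with a number of a shift or a turn outside -1 to 1 is refused whole. A call with a gripper value outside its range is refused whole. "gripper" is the opening, from -1 (shut) to 1 (fully open), so that 0 is half open, set as the call begins (left out, the last holds). The fingers move at their own pace and stop on an object; "force" is the grip in N (left out, the last holds). Time passes only in rows, so rows that do not move let the fingers close, or fill a call up. It gives the time, the measured TCP pose, the force, the opening and the grip force at its end, in the units of the state.
- robot.observe(): the state, without advancing time (a new reading comes with each control period).
- read_camera(name): name is "scene" or "top"; returns (picture, depth): 480x640x3 uint8, blue, green, red; 480x640 float32, m along the optical axis (not along the pixel's ray), 0 where there is no reading.
- get_calibration(name): a dict with "intrinsics" (3x3 intrinsics, pixels), "dist_coeffs" ([k1, k2, p1, p2, k3] as OpenCV has them; the pictures are not rectified), "rvec" (rotation vector, rad) and "tvec" (3), from world to camera coordinates, as OpenCV has them. Camera axes: x right, y down, z forward; pixel columns grow to the right and rows downward; lengths in m; the calibration is good to about 2 mm. A picture is of the moment at which its call begins. get_calibration takes no time and is no camera call.
- robot.hand_in(): hands the job in; it is judged then, once.
The state is a dict: "time": time; "qpos": joint angles; "qvel": joint speeds; "joint_efforts": joint torques, N m; "tool_pos": TCP position; "tool_rot": TCP orientation; "contact_force": force on the tool from outside, world axes, zero at the start; "torque": the same for the moment, N m; "opening": finger opening in m; "grip_force": force on a finger pad.
Only numpy, scipy, OpenCV 4.12 (cv2) and the standard library are available. Lean on these libraries where they do the work, as an engineer would, in place of code of your own. Each camera call takes 0.05 s, during which the arm holds its last target. There are 200 camera calls.

### The job

Hang the cheese spade with the large ring on the snap hook of the hanging stand: bring its ring over the hook's nose and push the ring down against the sprung gate until it passes inside and the gate snaps shut, then let the spade hang freely. Leave the other spade, with the small ring, where it lies.

Things in the scene. Friction and masses are not known exactly. Their poses are not given: they have to be found in the camera images.
- ring_spade_grip (a point): Cheese spade with the LARGE ring, lying flat. Point: centre of its wooden handle (60 long, 20 wide, 26 high; 19 above table). x runs along the handle to the ring, z up; at the start x points away from the robot within 30 deg. Ring: level, 5 mm wire, 16.5 below the point, hole 44 wide centred 64.5 ahead, far wire centred 89 ahead. Blade (36 wide) reaches 76 behind. Grasp across the handle's width.
- small_spade_grip (a point): The other cheese spade: same handle and blade, but a small ring (hole 13 mm wide); same point and axes. Not to be moved.
- hook_mouth (a point): Snap hook on a fixed stand: upright U of 8 mm bar, open upward, its top 260 above the table. Point: middle of the mouth, level with the top. x runs from the nose (free prong, centred 26 to -x) to the back prong (26 to +x; stand post 85 to +x), z up. 44 between prongs, 65 deep inside. Nothing is higher. The handle stays on the nose side (-x), clear of it; once let go the spade swings down.
- gate (a joint): Gate closing the hook's mouth: 6 mm bar hinged at the back prong, 4 mm below the top, free end at the nose. 0 = shut, grows to 1.35 rad as it swings down and in; springs shut; 1 to 2 N on it opens it. With the nose in the ring's hole, the ring's far wire goes straight down, best 6 mm to the nose side of mid-mouth (10 either way works); it is past the gate 46 below the top, and 54 is safe.
Mind the look-alikes: they are no part of the job. What is shaped like the part that bears ring_spade_grip but orange is not meant.

How it is judged:
By the outcome, as a careful person would: the job done as asked, in the order asked, and still so for the second after the job is handed in, with the robot touching nothing.
It also fails if it takes over 40 s, if anything falls off the work surface, if the arm or the gripper's body presses on something with over 40 N, if the wrist force passes 120 N, or if a joint passes its speed limit or range.

## Working session

There is one attempt and no reset: what is moved stays moved. The work goes in short steps, Python scripts to look and compute and a tool call to move; the robot and the scene stay as the last step left them, time stands still between calls to the robot, and variables do not carry over. Pictures are saved under pics/ and viewed, at most 10 in all, crops included, and the job is handed in when it is done.

Besides the shell and the picture viewer there is one more tool, called after "Emit:" by a JSON object that holds its "fn" and its "kwargs", one argument or row to a line. send_rows: Moves the arm, as the interface text tells. Shift numbers are shares of 0.025 m and turn numbers shares of 90 degrees, none past 1 either way. Its arguments: {"type":"object","properties":{"plan":{"type":"array"},"gripper":{"type":"number"},"force":{"type":"number"}},"required":["plan"]}

```bash
mkdir -p pics; cat > h.py <<'E'
import numpy as np, cv2
from cell import robot, read_camera, get_calibration
def cal(n):
    c=get_calibration(n); R=cv2.Rodrigues(np.array(c["rvec"],float))[0]
    return np.array(c["intrinsics"],float),np.array(c["dist_coeffs"],float),R,np.array(c["tvec"],float).ravel()
def ray(n,px):
    K,d,R,t=cal(n); u=cv2.undistortPoints(np.array(px,float).reshape(-1,1,2),K,d).reshape(-1,2)
    return -R.T@t, np.c_[u,np.ones(len(u))]@R
def onz(n,px,z):
    o,v=ray(n,px); return o+v*((z-o[2])/v[:,2])[:,None]
def pts(n,px,depth):
    o,v=ray(n,px); return o+v*np.array(depth)[:,None]
E
python3 - <<'E'
from h import *
for n in("scene","top"):
    p,d=read_camera(n); cv2.imwrite(f"pics/{n}0.png",p); np.save(f"{n}0.npy",d)
    print(n,ray(n,[[320,240]]))
print(robot.observe())
E
```

```text
scene (array([-0.16479419,  0.50904155,  0.75061903]), array([[ 0.6893708 , -0.39299748, -0.60866287]]))
top (array([0.36253702, 0.10705865, 1.51592476]), array([[ 0.10802908, -0.00913796, -0.9941196 ]]))
{'time': 0.1, 'qpos': array([-1.31401795e+00,  3.42670897e-01,  1.52490933e+00, -6.72660034e-06,
        1.27539287e+00, -1.46000727e-01]), 'qvel': array([ 0.00026282, -0.00046699, -0.00304612,  0.00164398,  0.00240901,
        0.00011809]), 'joint_efforts': array([ 1.21259967e-03, -4.32006848e+01, -2.44693476e+01,  7.18639302e-02,
        5.26133215e-02, -4.95519964e-05]), 'tool_pos': array([ 0.20570322, -0.48258889,  0.19420947]), 'tool_rot': array([-3.14022596e+00, -1.94466315e-04,  4.02780937e-01]), 'contact_force': array([0.56739713, 1.15490857, 0.15060381]), 'torque': array([-0.00255917, -0.01286577,  0.05220158]), 'grip_force': 0.0, 'opening': 0.09169870241497054}
```

View pics/scene0.png

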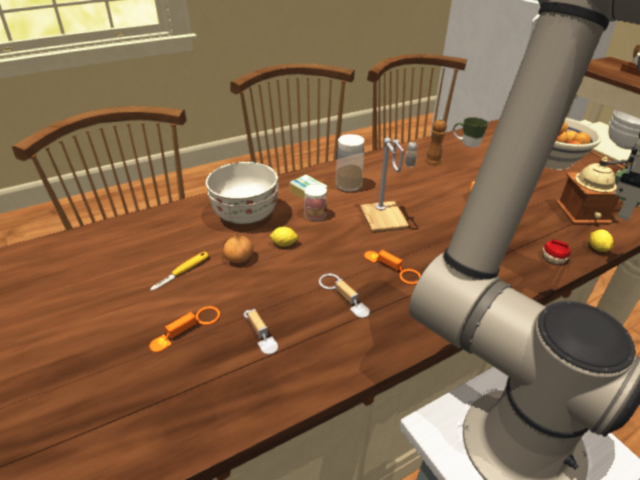

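View pics/top0.png

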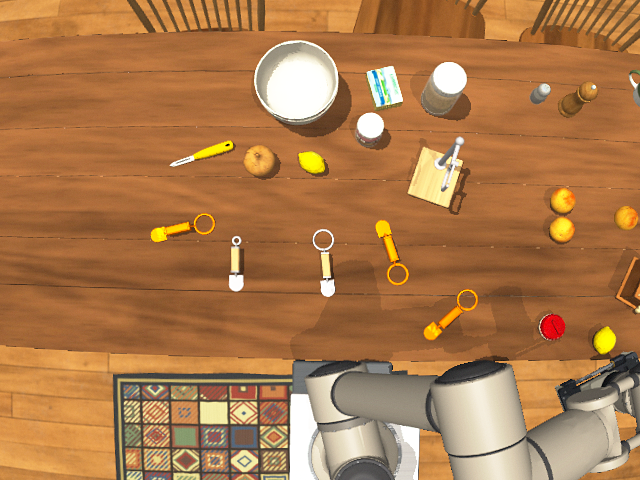

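The target spade has its ring at top (323,240) and scene (330,282), with the handle at top (326,265). The hook is near top (452,165) and scene (392,150). I'll crop in on both.

```bash
python3 - <<'E'
from h import *
a=cv2.imread("pics/scene0.png");b=cv2.imread("pics/top0.png")
f=lambda i,x,y,w,h:cv2.resize(i[y:y+h,x:x+w],(400,300),interpolation=cv2.INTER_CUBIC)
cv2.imwrite("pics/c1.png",np.vstack([np.hstack([f(a,370,130,60,45),f(b,420,130,60,45)]),np.hstack([f(a,310,265,80,60),f(b,285,225,100,75)])]))
d=np.load("top0.npy")
# wood handle & ring in top
hsv=cv2.cvtColor(b,cv2.COLOR_BGR2HSV)
print(d[255:275:4,320:334:2])
D=np.load("top0.npy"); 
g=np.mgrid[130:180,440:475].reshape(2,-1)[::-1].T
P=pts("top",g,D[g[:,1],g[:,0]])
for q,p in zip(g,P):
    if .15<p[2]<.4: print(q,p.round(3),b[q[1],q[0]])
E
```

```text
[[1.5178192 1.4898909 1.490292  1.491887  1.4927882 1.5213348 1.5162295]
 [1.5260354 1.4880909 1.4913551 1.4882948 1.495157  1.5250691 1.5187992]
 [1.5215944 1.488622  1.4936628 1.4892589 1.4932134 1.5241336 1.5198704]
 [1.5159369 1.4905999 1.488489  1.4886179 1.4823439 1.5178239 1.5180126]
 [1.521736  1.4891362 1.482997  1.4883398 1.4831334 1.4894558 1.5195329]]
[458 137] [ 0.732 -0.199  0.239] [180 192 205]
[459 137] [ 0.732 -0.202  0.237] [222 227 229]
[460 137] [ 0.734 -0.206  0.231] [214 222 228]
[457 138] [ 0.73  -0.197  0.238] [208 217 222]
[458 138] [ 0.73  -0.199  0.239] [233 236 238]
[459 138] [ 0.729 -0.201  0.241] [236 240 243]
[460 138] [ 0.731 -0.205  0.234] [242 244 246]
[461 138] [ 0.73  -0.206  0.237] [236 239 240]
[462 138] [ 0.73  -0.208  0.239] [201 208 218]
[456 139] [ 0.728 -0.196  0.235] [190 195 201]
[457 139] [ 0.727 -0.197  0.239] [228 231 233]
[458 139] [ 0.728 -0.2    0.238] [238 242 245]
[459 139] [ 0.726 -0.201  0.242] [245 249 250]
[460 139] [ 0.726 -0.203  0.242] [247 250 251]
[461 139] [ 0.728 -0.206  0.238] [240 244 246]
[462 139] [ 0.728 -0.209  0.2
[... 13402 characters left out ...]
 177] [ 0.637 -0.171  0.262] [150 210 240]
[449 177] [ 0.638 -0.174  0.258] [233 241 247]
[450 177] [ 0.638 -0.175  0.261] [247 246 247]
[444 178] [ 0.65  -0.177  0.194] [230 234 237]
[445 178] [ 0.649 -0.178  0.197] [250 250 251]
[446 178] [ 0.65  -0.181  0.195] [234 238 243]
[448 178] [ 0.637 -0.173  0.253] [184 218 239]
[449 178] [ 0.636 -0.174  0.258] [247 248 248]
[450 178] [ 0.636 -0.176  0.258] [244 243 244]
[444 179] [ 0.648 -0.177  0.192] [246 245 246]
[445 179] [ 0.647 -0.179  0.194] [251 251 251]
[446 179] [ 0.647 -0.181  0.194] [205 218 226]
[448 179] [ 0.634 -0.171  0.258] [209 231 245]
[449 179] [ 0.634 -0.174  0.257] [250 250 249]
[450 179] [ 0.634 -0.175  0.259] [229 231 237]
```

View pics/c1.png

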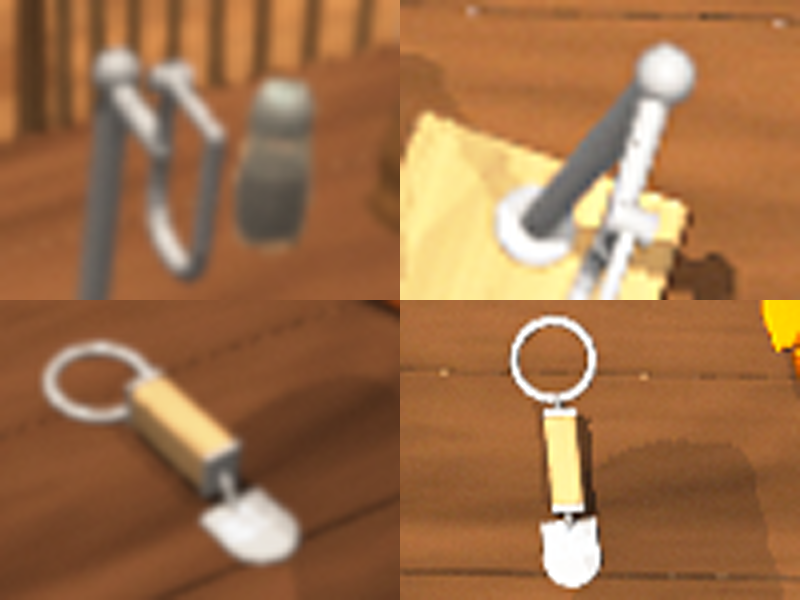

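The crops show the hook's back prong and hinge near top (453,163) and scene (396,141). The gate runs toward the robot, to the nose at about scene (403,150). The ring is a clear circle and the handle is wood-coloured. Next I'll fit all of these.

```bash
python3 - <<'E'
from h import *
a=cv2.imread("pics/scene0.png");b=cv2.imread("pics/top0.png")
D=np.load("top0.npy")
g=np.mgrid[130:215,425:475].reshape(2,-1)[::-1].T
P=pts("top",g,D[g[:,1],g[:,0]])
hk=P[(P[:,2]>.25)&(P[:,2]<.27)]
vx,vy,x0,y0=cv2.fitLine(hk[hk[:,0]<.662][:,:2].astype(np.float32),cv2.DIST_HUBER,0,.001,.001).ravel()
s=np.array([vx,vy])*np.sign(vx); c=np.array([x0,y0]); t=(hk[:,:2]-c)@s
print("hook zmean",hk[:,2].mean(),"dir",s,np.degrees(np.arctan2(s[1],s[0])),"nose end",c+s*t.min(),"back end",c+s*t.max(), t.max()-t.min())
po=P[(P[:,0]>.719)&(P[:,2]>.23)&(P[:,2]<.27)]; print("post",po.mean(0))
arm=P[(P[:,2]>.222)&(P[:,2]<.236)&(P[:,0]<.712)&(P[:,0]>.682)]
vx,vy,_,_=cv2.fitLine(arm[:,:2].astype(np.float32),cv2.DIST_HUBER,0,.001,.001).ravel();print("arm deg",np.degrees(np.arctan(vy/vx)))
# spade
def tri(p1,p2):
    (o1,v1),(o2,v2)=ray("top",[p1]),ray("scene",[p2]); v1,v2=v1[0],v2[0]
    k=np.linalg.lstsq(np.c_[v1,-v2],o2-o1,rcond=None)[0]; A,B=o1+k[0]*v1,o2+k[1]*v2
    return (A+B)/2,np.linalg.norm(A-B)
R={}
for n,i,(x,y,w,h) in(("top",b,(300,220,50,90)),("scene",a,(312,266,65,60))):
    hsv=cv2.cvtColor(i,cv2.COLOR_BGR2HSV)[y:y+h,x:x+w]
    wh=((hsv[...,1]<70)&(hsv[...,2]>110)).astype(np.uint8)
    wood=((hsv[...,0]<28)&(hsv[...,0]>12)&(hsv[...,1]>60)&(hsv[...,1]<170)&(hsv[...,2]>150)).astype(np.uint8)
    hole=None
    cs,hi=cv2.findContours(wh,cv2.RETR_CCOMP,cv2.CHAIN_APPROX_NONE)
    cand=[q for q,k in zip(cs,hi[0]) if k[3]>=0]; q=max(cand,key=cv2.contourArea)
    e=cv2.fitEllipse(q); rc=(e[0][0]+x,e[0][1]+y)
    cw=max(cv2.findContours(wood,cv2.RETR_EXTERNAL,cv2.CHAIN_APPROX_NONE)[0],key=cv2.contourArea)
    m=cv2.minAreaRect(cw); print(n,"ring",rc,e[1],"wood",(m[0][0]+x,m[0][1]+y),m[1:])
    R[n]=(rc,(m[0][0]+x,m[0][1]+y))
print("ring tri",tri(R["top"][0],R["scene"][0]),"z.0025",onz("top",[R["top"][0]],.0025),onz("scene",[R["scene"][0]],.0025))
print("wood tri",tri(R["top"][1],R["scene"][1]),"z.032",onz("top",[R["top"][1]],.032),onz("scene",[R["scene"][1]],.032))
# two views, nose
print("nose scene on z.26",onz("scene",[[402.7,150.0],[395.8,140.8]],.26))
E
```

```text
hook zmean 0.25807835996229356 dir [ 0.9408201  -0.33890644] -19.81026 nose end [ 0.61770665 -0.16740136] back end [ 0.67352698 -0.18750922] 0.05933157124986544
post [ 0.72510398 -0.20322721  0.23720382]
arm deg -21.574955
top ring (322.9143772125244, 239.3469181060791) (17.92926597595215, 18.333829879760742) wood (324.5, 231.0) ((22.0, 49.0), 90.0)Traceback (most recent call last):
  File "<stdin>", line 25, in <module>
ValueError: max() iterable argument is empty
```

```bash
python3 - <<'E'
from h import *
R={}
for n,(x,y,w,h) in(("top",(300,225,50,75)),("scene",(315,268,60,55))):
    i=cv2.imread(f"pics/{n}0.png"); D=np.load(n+"0.npy")
    g=np.mgrid[y:y+h,x:x+w].reshape(2,-1)[::-1].T
    P=pts(n,g,D[g[:,1],g[:,0]]); 
    k=(P[:,2]>.024)&(P[:,2]<.045); Q=P[k]
    m=cv2.minAreaRect(Q[:,:2].astype(np.float32)); c0,sz,an=m
    bx=cv2.boxPoints(m); e=max([bx[1]-bx[0],bx[2]-bx[1]],key=np.linalg.norm)
    print(n,"handle",np.array(c0).round(4),np.median(Q,0).round(4),np.array(sz).round(4),"yaw",np.degrees(np.arctan2(e[1],e[0])),k.sum())
    # bright wire: whiteness
    im=i[y:y+h,x:x+w].astype(float); sat=im[...,0]/(im[...,2]+1)
    wh=((sat>.6)&(im[...,2]>100)).ravel()
    W=onz(n,g[wh],.0025); 
    c=np.array([.5086,.094]) if n=='' else None
    R[n]=W
    # ring circle fit by robust iterations, seed: 64mm ahead of handle
    c=np.array(c0)+np.array([.0645,0.005])
    for _ in range(15):
        r=np.linalg.norm(W[:,:2]-c,axis=1); s=(r>.017)&(r<.032); A=W[s,:2]
        z=np.linalg.lstsq(np.c_[2*A,np.ones(len(A))],(A**2).sum(1),rcond=None)[0]; c=z[:2]
    print(" ring",c.round(4),"r",np.sqrt(z[2]+c@c).round(4),s.sum(),"dist",np.linalg.norm(c-c0),"yaw",np.degrees(np.arctan2(*(c-c0)[::-1])))
E
```

```text
top handle [0.4636 0.0791] [0.4633 0.0799 0.0307] [0.0623 0.02  ] yaw 6.2496324 205
 ring [0.5279 0.0862] r 0.0246 163 dist 0.06466514088574044 yaw 6.347294618153024
scene handle [0.4621 0.081 ] [0.4592 0.0834 0.0309] [0.0641 0.0212] yaw 6.298485 190
 ring [0.5277 0.0862] r 0.0247 167 dist 0.06588899720991216 yaw 4.487951613530508
```

The spade handle is at (0.4635, 0.079), yaw 6.3°. The ring comes out 64.7 mm ahead with radius 24.6 mm, and the handle top is at about 0.031, all matching the sizes given. Mouth midpoint is about (0.6455, -0.176), yaw -20°, top 0.259. Post distance agrees. Moving above the handle.

Emit:
{"fn": "send_rows", "kwargs": {
  "plan": [
    [[0,0,0],[0,0,0.093]],
    [[0,0,0],[0,0,0.093]],
    [[0.455,-0.757,0.1],[0,0,0]],
    [[0.455,-0.757,0.1],[0,0,0]],
    [[0.455,-0.757,0.1],[0,0,0]],
    [[0.455,-0.757,0.1],[0,0,0]],
    [[0.455,-0.757,0.1],[0,0,0]],
    [[0.455,-0.757,0.1],[0,0,0]],
    [[0.455,-0.757,0.1],[0,0,0]],
    [[0.455,-0.757,0.1],[0,0,0]]
  ],
  "gripper": 1,
  "force": 45
}}

```text
time: 1.35
tool_pos: [0.28, -0.3212, 0.1747]
tool_rot: [3.141, -0.0, 0.111]
contact_force: [0.4, 0.0, -0.0]
opening: 0.0919
grip_force: 0.0
```

Emit:
{"fn": "send_rows", "kwargs": {
  "plan": [
    [[0.455,-0.757,0.1],[0,0,0]],
    [[0.455,-0.757,0.1],[0,0,0]],
    [[0.455,-0.757,0.1],[0,0,0]],
    [[0.455,-0.757,0.1],[0,0,0]],
    [[0.455,-0.757,0.1],[0,0,0]],
    [[0.455,-0.757,0.1],[0,0,0]],
    [[0.455,-0.757,0.1],[0,0,0]],
    [[0.455,-0.757,0.1],[0,0,0]],
    [[0.455,-0.757,0.1],[0,0,0]],
    [[0.455,-0.757,0.1],[0,0,0]]
  ]
}}

```text
time: 2.6
tool_pos: [0.3719, -0.1206, 0.1497]
tool_rot: [3.141, -0.0, 0.111]
contact_force: [1.2, 0.3, 0.1]
opening: 0.0921
grip_force: 0.0
```

Emit:
{"fn": "send_rows", "kwargs": {
  "plan": [
    [[0.455,-0.757,0.1],[0,0,0]],
    [[0.455,-0.757,0.1],[0,0,0]],
    [[0.455,-0.757,0.1],[0,0,0]],
    [[0.455,-0.757,0.1],[0,0,0]],
    [[0.455,-0.757,0.1],[0,0,0]],
    [[0.455,-0.757,0.1],[0,0,0]],
    [[0.455,-0.757,0.1],[0,0,0]],
    [[0.455,-0.757,0.1],[0,0,0]],
    [[0.455,-0.757,0.1],[0,0,0]],
    [[0.455,-0.757,0.1],[0,0,0]]
  ]
}}

```text
time: 3.85
tool_pos: [0.4637, 0.08, 0.1247]
tool_rot: [3.142, 0.0, 0.111]
contact_force: [-0.6, -0.3, 0.9]
opening: 0.0919
grip_force: 0.0
```

Emit:
{"fn": "send_rows", "kwargs": {
  "plan": [
    [[0,0,0.8],[0,0,0]],
    [[0,0,0.8],[0,0,0]],
    [[0,0,0.8],[0,0,0]],
    [[0,0,0.8],[0,0,0]],
    [[0,0,0.5],[0,0,0]],
    [[0,0,0.5],[0,0,0]],
    [[0,0,0.3],[0,0,0]],
    [[0,0,0.3],[0,0,0]],
    [[0,0,0],[0,0,0]],
    [[0,0,0],[0,0,0]]
  ]
}}

```text
time: 5.1
tool_pos: [0.4641, 0.0788, 0.005]
tool_rot: [3.141, -0.001, 0.111]
contact_force: [0.3, -0.1, 0.8]
opening: 0.092
grip_force: 0.0
```

Emit:
{"fn": "send_rows", "kwargs": {
  "plan": [
    [[0,0,0],[0,0,0]],
    [[0,0,0],[0,0,0]],
    [[0,0,0],[0,0,0]],
    [[0,0,0],[0,0,0]],
    [[0,0,0],[0,0,0]],
    [[0,0,0],[0,0,0]],
    [[0,0,0],[0,0,0]],
    [[0,0,0],[0,0,0]],
    [[0,0,0],[0,0,0]],
    [[0,0,0],[0,0,0]]
  ],
  "gripper": -1,
  "force": 45
}}

```text
time: 6.35
tool_pos: [0.4639, 0.0788, 0.0048]
tool_rot: [3.141, -0.0, 0.111]
contact_force: [-0.0, -0.6, 0.8]
opening: 0.0012
grip_force: 0.0
```

```bash
python3 - <<'E'
from h import *
o=[]
for n,(x,y,w,h) in (("scene",(280,220,120,120)),("top",(265,195,120,120))):
    p,d=read_camera(n); cv2.imwrite(f"pics/{n}1.png",p); np.save(n+"1.npy",d); o.append(cv2.resize(p[y:y+h,x:x+w],(400,400),interpolation=cv2.INTER_CUBIC))
cv2.imwrite("pics/c2.png",np.hstack(o)); print(robot.observe()["tool_pos"])
E
```

```text
[0.4638724  0.07880652 0.00479912]
```

View pics/c2.png

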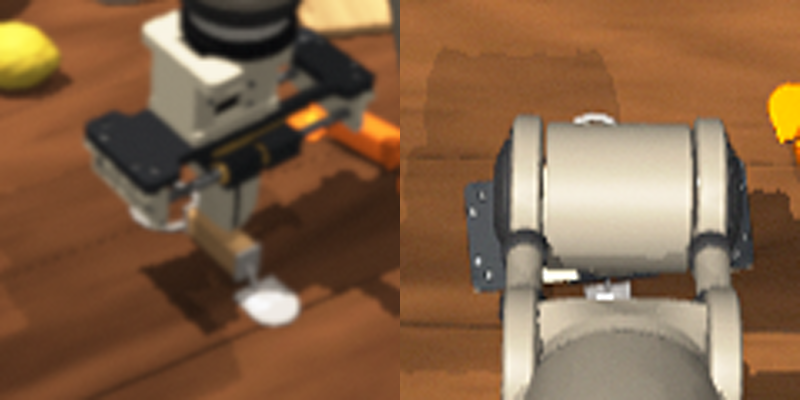

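```bash
python3 - <<'E'
from h import *
for n in("scene","top"):
    K,d,R,t=cal(n); q=cv2.projectPoints(np.array([[.4639,.0788,.005],[.4639,.0788,.05],[.4639,.0788,.032],[.528,.086,.0025],[.49,.082,.032],[.435,.076,.032]]),cv2.Rodrigues(R)[0],t,K,d)[0].reshape(-1,2);print(n,q.round(1).tolist())
D=np.load("scene1.npy");D0=np.load("scene0.npy")
g=np.mgrid[270:320,318:378].reshape(2,-1)[::-1].T
P=pts("scene",g,D[g[:,1],g[:,0]])
k=(P[:,2]>.02)&(P[:,2]<.045); Q=P[k]
print(len(Q),Q.min(0),Q.max(0),np.median(Q,0)); m=cv2.minAreaRect(Q[:,:2].astype(np.float32));print(m)
k=(P[:,2]>.05)&(P[:,2]<.09);print(np.median(P[k],0),P[k].min(0),P[k].max(0))
p=cv2.imread("pics/scene1.png");cv2.imwrite("pics/c3.png",cv2.resize(p[255:330,310:410],(800,600),interpolation=cv2.INTER_CUBIC))
print(robot.observe())
E
```

```text
scene [[345.8, 295.2], [346.6, 281.1], [346.3, 286.8], [329.4, 280.8], [339.3, 280.6], [354.0, 294.1]]
top [[325.4, 265.5], [325.7, 264.3], [325.6, 264.8], [322.9, 239.7], [324.5, 254.0], [326.5, 276.8]]
187 [0.4305741  0.0654169  0.02007229] [0.49149981 0.09464011 0.0446129 ] [0.45104506 0.08558894 0.03018376]
((0.4619383215904236, 0.079053595662117), (0.06182562932372093, 0.02507016994059086), 6.388084888458252)
[0.45141739 0.08776725 0.0647777 ] [0.44689942 0.06016071 0.0500469 ] [0.46867365 0.09881032 0.08881224]
{'time': 6.45, 'qpos': array([ 5.25317707e-03,  5.01176251e-01,  1.90217542e+00, -1.33163056e-04,
        7.38240697e-01,  1.46556858e+00]), 'qvel': array([ 0.00013134, -0.0010219 ,  0.00059835, -0.00088248,  0.00061811,
        0.00082906]), 'joint_efforts': array([-1.79696381e-03, -4.22990155e+01, -1.55636001e+01,  2.97163613e-02,
       -7.67812645e-02, -4.21297693e-05]), 'tool_pos': array([0.4638724 , 0.07880652, 0.00479912]), 'tool_rot': array([3.14150350e+00, 9.13084753e-06, 1.10579417e-01]), 'contact_force': array([-0.29762866, -0.26589353, -0.27903397]), 'torque': array([0.0049401 , 0.01016358, 0.04647139]), 'grip_force': 0.0, 'opening': 0.0006433514107635893}
```

View pics/c3.png

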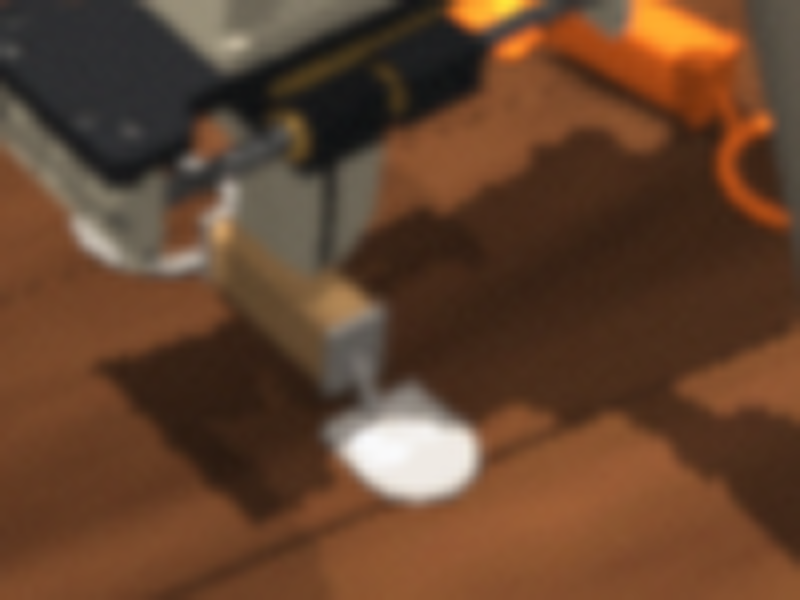

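```bash
python3 - <<'E'
from h import *
p=cv2.imread("pics/scene1.png");D=np.load("scene1.npy")
for u in(343,348,354):
    g=np.array([(u,v) for v in range(272,302,2)]);P=pts("scene",g,D[g[:,1],g[:,0]])
    for q,r in zip(g,P): print(q,r.round(4),p[q[1],q[0]])
E
```

```text
[343 272] [0.4281 0.114  0.1209] [61 63 63]
[343 274] [0.4268 0.1146 0.1165] [62 66 68]
[343 276] [0.4505 0.0985 0.085 ] [ 80  94 100]
[343 278] [0.4497 0.0988 0.0799] [ 84  99 106]
[343 280] [0.4516 0.0973 0.0717] [ 84  98 105]
[343 282] [0.4538 0.0954 0.0629] [ 83  99 105]
[343 284] [0.454  0.095  0.0565] [ 82  98 106]
[343 286] [0.4554 0.0938 0.0485] [ 71  96 116]
[343 288] [0.4665 0.086  0.0295] [ 59  90 121]
[343 290] [0.4614 0.0891 0.0288] [ 50  77 103]
[343 292] [0.4582 0.091  0.026 ] [46 72 96]
[343 294] [0.4596 0.0897 0.0177] [46 72 96]
[343 296] [0.4602 0.089  0.0103] [36 57 78]
[343 298] [ 0.4647  0.0856 -0.0017] [21 34 54]
[343 300] [ 0.4582  0.0897 -0.0007] [20 32 51]
[348 272] [0.4235 0.1044 0.1204] [33 58 76]
[348 274] [0.4215 0.1055 0.1167] [28 44 56]
[348 276] [0.4213 0.1053 0.1111] [42 47 49]
[348 278] [0.45   0.0852 0.0737] [ 83  98 103]
[348 280] [0.4484 0.0859 0.0692] [ 87 102 109]
[348 282] [0.4488 0.0853 0.0625] [ 87 101 108]
[348 284] [0.4486 0.0851 0.0564] [ 86 101 107]
[348 286] [0.4486 0.0847 0.0501] [ 84  98 105]
[348 288] [0.4511 0.0826 0.0408] [ 79  97 1
[... 266 characters left out ...]
5] [40 62 85]
[354 272] [0.4253 0.0876 0.1118] [22 22 21]
[354 274] [0.4515 0.0685 0.0773] [58 68 72]
[354 276] [0.451  0.0684 0.0716] [ 86 101 107]
[354 278] [0.4531 0.0665 0.063 ] [ 87 102 108]
[354 280] [0.4518 0.067  0.0581] [ 88 102 109]
[354 282] [0.4535 0.0653 0.0497] [ 86 101 109]
[354 284] [0.4528 0.0654 0.0441] [69 83 94]
[354 286] [0.4837 0.0428 0.0019] [38 51 68]
[354 288] [0.4788 0.0458 0.0007] [24 38 60]
[354 290] [ 0.4755  0.0478 -0.0022] [43 68 96]
[354 292] [0.4419 0.0715 0.0307] [ 81 124 164]
[354 294] [0.4354 0.0758 0.0319] [106 132 157]
[354 296] [0.432  0.0778 0.0294] [ 93  98 104]
[354 298] [0.4329 0.0767 0.0217] [88 93 97]
[354 300] [0.4312 0.0774 0.0171] [101 105 110]
```

The image shows the closed fingertips ending about 41 mm above the table, over the handle, while the reported TCP z is 5 mm. So reported z reads about 37 mm too low (x and y agree). The spade hasn't moved. I'll open, go down about 34 mm more, and grasp again while watching the force.

Emit:
{"fn": "send_rows", "kwargs": {
  "plan": [
    [[0,0,0],[0,0,0]],
    [[0,0,0],[0,0,0]],
    [[0,0,0],[0,0,0]],
    [[0,0,0],[0,0,0]],
    [[0,0,0],[0,0,0]],
    [[0,0,0],[0,0,0]],
    [[0,0,0.2],[0,0,0]],
    [[0,0,0.2],[0,0,0]],
    [[0,0,0.2],[0,0,0]],
    [[0,0,0.2],[0,0,0]]
  ],
  "gripper": 1
}}

```text
time: 7.7
tool_pos: [0.4638, 0.0788, -0.0157]
tool_rot: [3.142, 0.0, 0.111]
contact_force: [0.2, 0.5, 0.4]
opening: 0.0911
grip_force: 0.0
```

```bash
python3 - <<'E'
from h import *
p,D=read_camera("scene");cv2.imwrite("pics/c4.png",cv2.resize(p[235:325,290:410],(800,600),interpolation=cv2.INTER_CUBIC));np.save("scene2.npy",D)
print(robot.observe())
E
```

```text
{'time': 7.75, 'qpos': array([ 5.24692079e-03,  5.39540973e-01,  1.91701516e+00, -1.10775678e-04,
        6.86190480e-01,  1.46557011e+00]), 'qvel': array([-0.00120581, -0.00932608, -0.00099821, -0.00034419,  0.02072555,
       -0.00022197]), 'joint_efforts': array([ 1.08998807e-01, -4.45961702e+01, -1.49565777e+01,  3.09744081e-02,
       -6.78974600e-02, -2.00638260e-05]), 'tool_pos': array([ 0.46340933,  0.07880798, -0.01617052]), 'tool_rot': array([-3.14154115e+00,  1.15493915e-03,  1.10558909e-01]), 'contact_force': array([-0.77491904,  0.55720778, -0.63952422]), 'torque': array([-0.01391485,  0.02682581, -0.03087091]), 'grip_force': 0.0, 'opening': 0.09140321469032933}
```

View pics/c4.png

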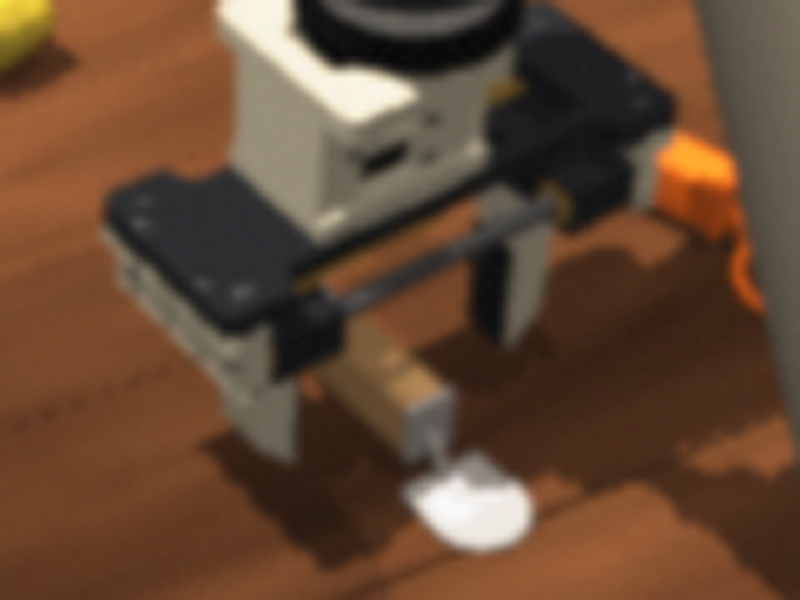

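The reported z is now -16 mm with no contact, and the open fingers straddle the handle with their tips still above the table (near tip at pixel 333,304). That confirms the offset. I'll go down 14 mm more and close.

Emit:
{"fn": "send_rows", "kwargs": {
  "plan": [
    [[0,0,0.14],[0,0,0]],
    [[0,0,0.14],[0,0,0]],
    [[0,0,0.14],[0,0,0]],
    [[0,0,0.14],[0,0,0]],
    [[0,0,0],[0,0,0]],
    [[0,0,0],[0,0,0]],
    [[0,0,0],[0,0,0]],
    [[0,0,0],[0,0,0]],
    [[0,0,0],[0,0,0]],
    [[0,0,0],[0,0,0]]
  ]
}}

```text
time: 9.0
tool_pos: [0.4639, 0.0788, -0.0292]
tool_rot: [3.141, -0.0, 0.111]
contact_force: [0.2, -0.1, 0.7]
opening: 0.0919
grip_force: 0.0
```

```bash
python3 - <<'E'
from h import *
p,D=read_camera("scene")
for u in(331,333):
    g=np.array([(u,v) for v in range(290,312)]);P=pts("scene",g,D[g[:,1],g[:,0]])
    for q,r in zip(g,P): print(q,r.round(4),p[q[1],q[0]])
E
```

```text
[331 290] [0.4182 0.1485 0.0926] [29 30 31]
[331 291] [0.4159 0.1498 0.0923] [28 29 30]
[331 292] [0.4161 0.1496 0.0891] [27 32 33]
[331 293] [0.4162 0.1495 0.086 ] [28 33 35]
[331 294] [0.4185 0.1479 0.0804] [27 30 34]
[331 295] [0.4171 0.1488 0.0791] [27 30 31]
[331 296] [0.4173 0.1486 0.0758] [39 44 46]
[331 297] [0.4454 0.1311 0.0401] [62 72 77]
[331 298] [0.4424 0.1328 0.0404] [ 82  96 103]
[331 299] [0.4452 0.131  0.0339] [ 86 101 107]
[331 300] [0.4434 0.132  0.0328] [ 85 100 106]
[331 301] [0.4455 0.1306 0.0272] [ 87 102 108]
[331 302] [0.445  0.1308 0.0245] [ 87 102 108]
[331 303] [0.4445 0.1311 0.0219] [ 87 101 108]
[331 304] [0.446  0.13   0.0168] [ 86 101 107]
[331 305] [0.4447 0.1307 0.0151] [ 87 101 107]
[331 306] [0.4452 0.1303 0.0113] [ 82  96 103]
[331 307] [0.4451 0.1303 0.008 ] [66 81 89]
[331 308] [ 0.4502  0.127  -0.0015] [41 52 65]
[331 309] [0.4452 0.13   0.0013] [23 34 50]
[331 310] [0.4416 0.1322 0.0024] [18 28 46]
[331 311] [0.4398 0.1332 0.0013] [20 30 47]
[333 290] [0.417  0.1443 0.0917] [20 20 17]
[333 291] [0.4169 0.1442 0.0888] [20 19 18]
[333 292] [0.4
[... 183 characters left out ...]
259 0.0407] [42 48 52]
[333 297] [0.4471 0.1247 0.0355] [63 74 79]
[333 298] [0.4451 0.1258 0.0347] [70 81 88]
[333 299] [0.446  0.1252 0.0304] [71 82 89]
[333 300] [0.4459 0.1251 0.0273] [68 80 85]
[333 301] [0.4435 0.1265 0.0269] [65 76 82]
[333 302] [0.4434 0.1265 0.0238] [63 73 79]
[333 303] [0.4445 0.1257 0.0192] [63 73 80]
[333 304] [0.4474 0.1238 0.0124] [61 73 80]
[333 305] [0.4507 0.1216 0.0051] [63 75 83]
[333 306] [0.4458 0.1245 0.0077] [60 72 81]
[333 307] [0.4459 0.1244 0.0044] [52 63 72]
[333 308] [ 4.470e-01  1.236e-01 -3.000e-04] [41 52 64]
[333 309] [0.4431 0.1259 0.0011] [24 35 51]
[333 310] [ 0.4424  0.1263 -0.0014] [19 30 47]
[333 311] [ 0.4399  0.1278 -0.0015] [17 28 45]
```

Emit:
{"fn": "send_rows", "kwargs": {
  "plan": [
    [[0,0,0],[0,0,0]],
    [[0,0,0],[0,0,0]],
    [[0,0,0],[0,0,0]],
    [[0,0,0],[0,0,0]],
    [[0,0,0],[0,0,0]],
    [[0,0,0],[0,0,0]],
    [[0,0,0],[0,0,0]],
    [[0,0,0],[0,0,0]],
    [[0,0,0],[0,0,0]],
    [[0,0,0],[0,0,0]]
  ],
  "gripper": -1,
  "force": 45
}}

```text
time: 10.3
tool_pos: [0.4639, 0.0788, -0.0292]
tool_rot: [3.142, -0.0, 0.111]
contact_force: [-0.0, 0.4, 0.3]
opening: 0.0196
grip_force: 45.0
```

Gripped at 19.6 mm opening and 45 N. Lifting, then turning to the hook's yaw and carrying the spade above the hook.

Emit:
{"fn": "send_rows", "kwargs": {
  "plan": [
    [[0,0,-0.5],[0,0,0]],
    [[0,0,-1],[0,0,0]],
    [[0,0,-1],[0,0,0]],
    [[0,0,-1],[0,0,0]],
    [[0,0,-1],[0,0,0]],
    [[0,0,-1],[0,0,0]],
    [[0,0,-1],[0,0,0]],
    [[0,0,-1],[0,0,0]],
    [[0,0,-1],[0,0,0]],
    [[0,0,-1],[0,0,0]]
  ]
}}

```text
time: 11.55
tool_pos: [0.4635, 0.0788, 0.2099]
tool_rot: [3.141, -0.0, 0.111]
contact_force: [0.0, 0.3, -1.6]
opening: 0.0195
grip_force: 45.0
```

Emit:
{"fn": "send_rows", "kwargs": {
  "plan": [
    [[0,0,-1],[0,0,0]],
    [[0,0,-1],[0,0,0]],
    [[0,0,-0.5],[0,0,0.0975]],
    [[0,0,0],[0,0,0.0975]],
    [[0,0,0],[0,0,0.0975]],
    [[0.65,0.71,0],[0,0,0]],
    [[0.65,0.71,0],[0,0,0]],
    [[0.65,0.71,0],[0,0,0]],
    [[0.65,0.71,0],[0,0,0]],
    [[0.65,0.71,0],[0,0,0]]
  ]
}}

```text
time: 12.8
tool_pos: [0.5097, -0.033, 0.2715]
tool_rot: [3.142, -0.0, -0.349]
contact_force: [0.0, -0.8, 0.1]
opening: 0.0197
grip_force: 45.0
```

Emit:
{"fn": "send_rows", "kwargs": {
  "plan": [
    [[0.65,0.71,0],[0,0,0]],
    [[0.65,0.71,0],[0,0,0]],
    [[0.65,0.71,0],[0,0,0]],
    [[0.65,0.71,0],[0,0,0]],
    [[0.65,0.71,0],[0,0,0]],
    [[0,0,0],[0,0,0]],
    [[0,0,0],[0,0,0]],
    [[0,0,0],[0,0,0]],
    [[0,0,0],[0,0,0]],
    [[0,0,0],[0,0,0]]
  ]
}}

```text
time: 14.05
tool_pos: [0.5559, -0.1431, 0.271]
tool_rot: [3.142, -0.0, -0.348]
contact_force: [-0.3, -1.0, -1.5]
opening: 0.0198
grip_force: 45.0
```

```bash
python3 - <<'E'
from h import *
o=[]
for n in("scene","top"):
    p,D=read_camera(n); cv2.imwrite(f"pics/{n}3.png",p); np.save(n+"3.npy",D)
    K,d,R,t=cal(n); q=cv2.projectPoints(np.array([[.625,-.168,.30]]),cv2.Rodrigues(R)[0],t,K,d)[0].ravel().astype(int);print(n,q)
    c=p[q[1]-50:q[1]+50,q[0]-33:q[0]+33]; o.append(cv2.resize(c,(396,600),interpolation=cv2.INTER_CUBIC))
cv2.imwrite("pics/c5.png",np.hstack(o)); print(robot.observe()["tool_pos"],robot.observe()["opening"])
E
```

```text
scene [402 132]
top [450 178]
[ 0.55589094 -0.14331424  0.27090401] 0.01995305477963296
```

View pics/c5.png

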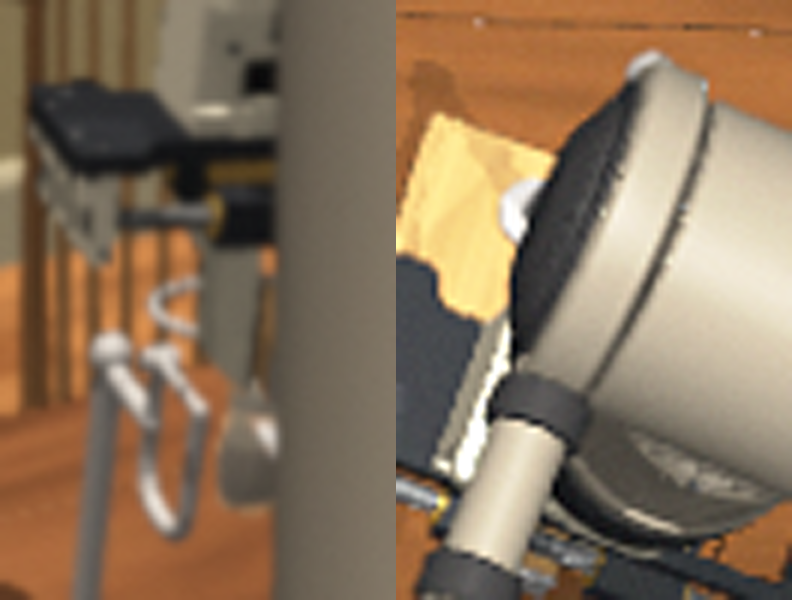

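The top view is blocked by the wrist. In the scene view the left arc of the ring shows at about (394–402, 128–138), above the hook, with the gate shut and its nose at (403,150). I'll fit that arc.

```bash
python3 - <<'E'
from h import *
from scipy.optimize import least_squares
p=cv2.imread("pics/scene3.png");D=np.load("scene3.npy")
g=np.mgrid[124:143,390:404].reshape(2,-1)[::-1].T
P=pts("scene",g,D[g[:,1],g[:,0]]); c=p[g[:,1],g[:,0]].astype(float)
k=(P[:,0]<.70)&(P[:,0]>.57)&(P[:,2]>.27)&(P[:,2]<.34)&(c[:,0]/c[:,2]>.7)
for q,r,cc in zip(g[k],P[k],c[k]): print(q,r.round(4),cc)
k=k&(g[:,1]<139)
zm=np.median(P[k,2]); print(k.sum(),"z",zm)
o,v=ray("scene",g[k])
s=np.array([np.cos(-.348),np.sin(-.348)]); n=np.array([-s[1],s[0]])
for z in(zm-.004,zm,zm+.004,.304):
    Q=o+v*((z-o[2])/v[:,2])[:,None]
    w=least_squares(lambda x:np.hypot(*(Q[:,:2]-x).T)-.0245,[.617,-.165],loss="soft_l1",f_scale=.001)
    e=w.x-np.array([.6455,-.176]); print(round(z,4),"ring centre",w.x.round(4),"rms",np.sqrt((w.fun**2).mean()).round(4),"rel mouth along",(e@s).round(4),"side",(e@n).round(4))
print("expected along",-.006-.0245)
# hook by scene depth now
gg=np.mgrid[135:170,385:408].reshape(2,-1)[::-1].T;P=pts("scene",gg,D[gg[:,1],gg[:,0]])
k=(P[:,2]>.235)&(P[:,2]<.27)&(P[:,0]<.70)&(P[:,0]>.58);H=P[k];e=H[:,:2]-[.6455,-.176]
a=e@s;b=e@n;print("hook along",a.min(),a.max(),"side nose",np.median(b[a<-.018]),"side back",np.median(b[a>.015]),"zmax",H[:,2].max())
E
```

```text
[401 128] [ 0.6379 -0.1739  0.3066] [113. 130. 154.]
[396 129] [ 0.6406 -0.1606  0.3055] [ 96. 114. 135.]
[397 129] [ 0.6393 -0.1627  0.3056] [126. 144. 169.]
[398 129] [ 0.6371 -0.164   0.3062] [124. 143. 171.]
[399 129] [ 0.6368 -0.167   0.3057] [124. 138. 159.]
[400 129] [ 0.6374 -0.1707  0.3048] [129. 143. 162.]
[401 129] [ 0.6345 -0.1714  0.3057] [117. 130. 146.]
[402 129] [ 0.5724 -0.1214  0.3398] [ 96. 109. 117.]
[395 130] [ 0.635  -0.1532  0.3065] [120. 135. 154.]
[396 130] [ 0.6371 -0.1582  0.3047] [114. 125. 137.]
[397 130] [ 0.6351 -0.1596  0.3052] [124. 138. 153.]
[398 130] [ 0.636  -0.1635  0.3041] [114. 129. 151.]
[402 130] [ 0.5715 -0.121   0.3377] [ 78.  92. 105.]
[394 131] [ 0.6319 -0.1479  0.3062] [145. 162. 181.]
[395 131] [ 0.6337 -0.1525  0.3046] [134. 144. 155.]
[396 131] [ 0.638  -0.1592  0.3016] [ 97. 109. 125.]
[394 132] [ 0.63   -0.1467  0.3046] [164. 177. 191.]
[395 132] [ 0.6282 -0.1483  0.305 ] [135. 145. 155.]
[394 133] [ 0.6248 -0.1428  0.3049] [166. 180. 197.]
[395 133] [ 0.6211 -0.1428  0.3063] [155. 167. 178.]
[394 134] [ 0.6215 -0.1404  0.3041] [145
[... 632 characters left out ...]
[121. 140. 162.]
[399 137] [ 0.6054 -0.1434  0.3022] [124. 143. 169.]
[400 137] [ 0.6013 -0.143   0.3039] [129. 144. 165.]
[401 137] [ 0.6006 -0.1455  0.3037] [114. 129. 144.]
36 z 0.3050039287265036
0.301 ring centre [ 0.6202 -0.1705] rms 0.0026 rel mouth along -0.0256 side -0.0035
0.305 ring centre [ 0.613  -0.1647] rms 0.0026 rel mouth along -0.0344 side -0.0004
0.309 ring centre [ 0.6058 -0.1588] rms 0.0026 rel mouth along -0.0432 side 0.0026
0.304 ring centre [ 0.6148 -0.1661] rms 0.0026 rel mouth along -0.0322 side -0.0012
expected along -0.0305
hook along -0.03385127435657227 0.028398881457380395 side nose -0.0014936873368711228 side back 0.0001640786121458849 zmax 0.26273997100004626
```

Ring centre is about 29–34 mm to the nose side of mid-mouth (target 30.5), laterally within 1 mm, and at z ≈ 0.303. I'll nudge back 1.5 mm and push down about 99 mm.

Emit:
{"fn": "send_rows", "kwargs": {
  "plan": [
    [[-0.06,0,0.4],[0,0,0]],
    [[0,0,0.4],[0,0,0]],
    [[0,0,0.4],[0,0,0]],
    [[0,0,0.3],[0,0,0]],
    [[0,0,0.2],[0,0,0]],
    [[0,0,0.2],[0,0,0]],
    [[0,0,0.2],[0,0,0]],
    [[0,0,0.2],[0,0,0]],
    [[0,0,0],[0,0,0]],
    [[0,0,0],[0,0,0]]
  ]
}}

```text
time: 15.4
tool_pos: [0.5544, -0.1429, 0.2134]
tool_rot: [3.141, 0.0, -0.349]
contact_force: [-0.4, 0.9, -0.0]
opening: 0.0199
grip_force: 45.0
```

Emit:
{"fn": "send_rows", "kwargs": {
  "plan": [
    [[0,0,0.2],[0,0,0]],
    [[0,0,0.2],[0,0,0]],
    [[0,0,0.2],[0,0,0]],
    [[0,0,0.2],[0,0,0]],
    [[0,0,0.2],[0,0,0]],
    [[0,0,0.2],[0,0,0]],
    [[0,0,0.2],[0,0,0]],
    [[0,0,0.2],[0,0,0]],
    [[0,0,0.05],[0,0,0]],
    [[0,0,0],[0,0,0]]
  ]
}}

```text
time: 16.65
tool_pos: [0.5545, -0.143, 0.1721]
tool_rot: [3.142, -0.0, -0.349]
contact_force: [-0.3, 0.5, -0.3]
opening: 0.0198
grip_force: 45.0
```

```bash
python3 - <<'E'
from h import *
p,D=read_camera("scene"); cv2.imwrite("pics/scene4.png",p)
cv2.imwrite("pics/c6.png",cv2.resize(p[105:180,360:425],(520,600),interpolation=cv2.INTER_CUBIC))
print(robot.observe()["contact_force"],robot.observe()["tool_pos"])
E
```

```text
[-0.14199333  0.04578165 -0.86169858] [ 0.55461573 -0.14306107  0.17220303]
```

View pics/c6.png

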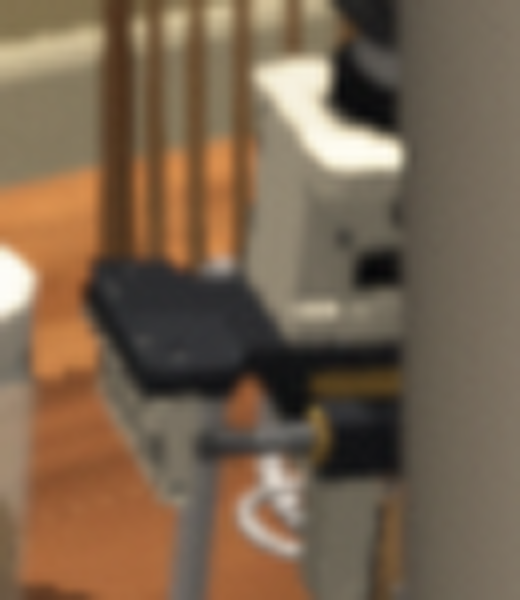

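The ring (crop 240–300, 480–555) now surrounds the hook 56 mm below its top, and the force is near zero, so the gate has swung clear. The gate itself is hidden. Releasing, then rising straight up.

Emit:
{"fn": "send_rows", "kwargs": {
  "plan": [
    [[0,0,0],[0,0,0]],
    [[0,0,0],[0,0,0]],
    [[0,0,0],[0,0,0]],
    [[0,0,0],[0,0,0]],
    [[0,0,0],[0,0,0]],
    [[0,0,0],[0,0,0]],
    [[0,0,0],[0,0,0]],
    [[0,0,0],[0,0,0]],
    [[0,0,0],[0,0,0]],
    [[0,0,0],[0,0,0]]
  ],
  "gripper": 1
}}

```text
time: 17.95
tool_pos: [0.5545, -0.143, 0.1721]
tool_rot: [3.141, -0.0, -0.349]
contact_force: [-0.6, 0.6, -0.0]
opening: 0.0918
grip_force: 0.0
```

Emit:
{"fn": "send_rows", "kwargs": {
  "plan": [
    [[0,0,-0.4],[0,0,0]],
    [[0,0,-0.8],[0,0,0]],
    [[0,0,-0.8],[0,0,0]],
    [[0,0,-0.8],[0,0,0]],
    [[0,0,-0.8],[0,0,0]],
    [[0,0,-0.8],[0,0,0]],
    [[-1,0,-0.5],[0,0,0]],
    [[-1,0,0],[0,0,0]],
    [[-1,0,0],[0,0,0]],
    [[-1,0,0],[0,0,0]]
  ]
}}

```text
time: 19.2
tool_pos: [0.4598, -0.1086, 0.2954]
tool_rot: [3.141, -0.001, -0.349]
contact_force: [-0.2, 0.4, -0.1]
opening: 0.0916
grip_force: 0.0
```

Emit:
{"fn": "send_rows", "kwargs": {
  "plan": [
    [[-0.5,-1,0],[0,0,0]],
    [[-0.5,-1,0],[0,0,0]],
    [[0,-1,0],[0,0,0]],
    [[0,-1,0],[0,0,0]],
    [[0,-1,0],[0,0,0]],
    [[0,-1,0],[0,0,0]],
    [[0,-1,0],[0,0,0]],
    [[0,-1,0],[0,0,0]],
    [[0,0,0],[0,0,0]],
    [[0,0,0],[0,0,0]]
  ]
}}

```text
time: 20.45
tool_pos: [0.5052, 0.0872, 0.2949]
tool_rot: [3.141, -0.0, -0.349]
contact_force: [-0.1, 0.1, -0.4]
opening: 0.0919
grip_force: 0.0
```

```bash
python3 - <<'E'
from h import *
o=[]
for n,(x,y,w,h) in(("scene",(350,115,90,135)),("top",(405,120,90,135))):
    p,D=read_camera(n); cv2.imwrite(f"pics/{n}5.png",p)
    o.append(cv2.resize(p[y:y+h,x:x+w],(400,600),interpolation=cv2.INTER_CUBIC))
cv2.imwrite("pics/c7.png",np.hstack(o)); print(robot.observe()["contact_force"],robot.observe()["tool_pos"])
E
```

```text
[-0.58609371 -1.03566607 -0.26632338] [0.50522583 0.08690977 0.29486391]
```

View pics/c7.png

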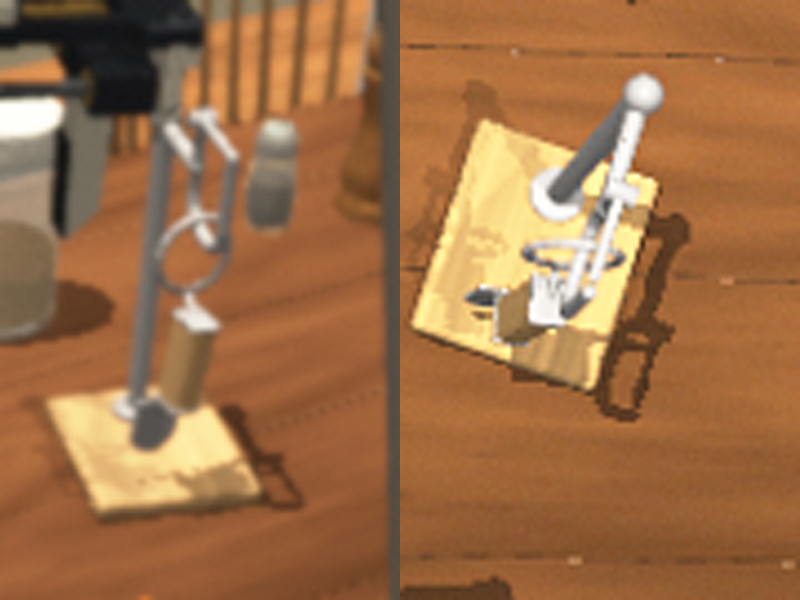

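The spade hangs by its ring on the hook (scene crop 190,250), with the gate shut across the top and the arm clear. I'll wait briefly for it to settle, then hand in.

Emit:
{"fn": "send_rows", "kwargs": {
  "plan": [
    [[0,0,0],[0,0,0]],
    [[0,0,0],[0,0,0]],
    [[0,0,0],[0,0,0]],
    [[0,0,0],[0,0,0]],
    [[0,0,0],[0,0,0]],
    [[0,0,0],[0,0,0]],
    [[0,0,0],[0,0,0]],
    [[0,0,0],[0,0,0]],
    [[0,0,0],[0,0,0]],
    [[0,0,0],[0,0,0]]
  ]
}}

```text
time: 21.8
tool_pos: [0.5054, 0.0877, 0.2945]
tool_rot: [3.141, -0.0, -0.349]
contact_force: [0.3, 0.5, 0.6]
opening: 0.0919
grip_force: 0.0
```

```bash
python3 -c "
from h import *
print(robot.hand_in())"
```

```text
the job is handed in; nothing more can be done
None
```

The large-ring spade hangs on the snap hook with the gate shut, the small-ring spade was not touched, and the job was handed in at about 22 s with the arm clear; the verdict was not shown.

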